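# Lock a spring-nut tube saddle into a strut channel

### The job

Fit the loose tube saddle into the channel midway between the two saddles already there: take it out of its stand, put its spring nut lengthwise through the slot, push it down against the spring until the nut is below the lips, give it a quarter turn and let it rise so that its grooves catch both lips, then let go. Do it by feel and without forcing it (stay under about 25 N against the channel), and leave the flask, the spanner and the gas sample cylinder alone.

Things in the scene. Friction and masses are not known exactly. Their poses are not given: they have to be found in the camera images.
- saddle: Loose upright tube saddle, about 110 g, 58 mm high plus a spring below. Origin: centre of the underside of its steel nut plate; z up, x along the nut's length, y across. Nut plate 34 mm (x) by 20 mm (y), 6 mm thick, corners cut so that it can turn inside the channel. A round neck, 18 mm in diameter, rises from it (z 9 to 26 mm) to an aluminium grip block.
- nut_top (a point): Top of the nut, 9 mm above the saddle's origin, same axes. A 19 x 19 mm middle land and, at each end, a ridge (|x| 14.5 to 17 mm, 9 mm wide), both 3 mm high on the 6 mm plate. Between them two grooves running along y, 5 mm wide (|x| 9.5 to 14.5) and 3 mm deep, which shall catch the channel's lips.
- grip_block (a point): Point in the saddle's aluminium grip block, on the axis, 42 mm above the saddle's origin. The block is 34 mm along the saddle's x and 14 mm along its y (grip it across these flat sides), from 26 to 58 mm above the saddle's origin; a notch for a tube, 14 mm wide and 10 mm deep, runs along y across its top. Long side of block = long side of nut.
- spring_nose (a point): Lowest point of the coil spring under the nut (10 mm in diameter, round nose, stiff sideways). Free, it lies 33 mm under the saddle's origin; it can be pushed up 16 mm and is then solid. It pushes with 3 N at first, rising 0.5 N per mm.
- stand: Fixed grey plastic block 80 x 70 x 45 mm; origin at the centre of its underside. The saddle stands on its top, over a hole 15 mm wide and 40 mm deep that takes the spring.
- rail: Fixed dark steel foot plate 100 mm (x) x 300 mm (y) x 6 mm, z up, origin at the centre of its underside on the bench. A steel strut channel 41 x 41 mm, 280 mm long, closed at its ends, lies on it along y, slot upward. Two saddles like the loose one are locked in it at y = +100 and -100 mm (tops 92 mm above the origin); the loose one belongs at y = 0.
- plate_top (a point): Middle of the plate's upper face, 6 mm above the rail's origin, same axes. The channel is bolted here through slotted holes: its centre line runs parallel to the plate's y but up to 8 mm to either side (x) of it. That offset is not measured; find it by feel or sight. The channel does not shift when pushed.
- slot_level (a point): 47 mm above the rail's origin: the height of the channel's top. The slot is 22 mm wide; the lips are turned down at its edges (2 mm thick), lower edge 40 mm above the rail's origin. Inside, walls 37 mm apart, floor 8 mm above the rail's origin. This point is on the plate's centre line, not the slot's.
- lock_point (a point): 34 mm above the rail's origin: height of the saddle's origin when locked, its x then along the rail's x. It enters with its x along the rail's y; to turn either way, its origin must be less than 31 mm above the rail's origin (spring solid at 25 mm). This point is on the plate's centre line, not the slot's.
- flask: Bystander: glass bottle with blue cap, 64 mm in diameter, 125 mm high, origin under its centre.
- spanner: Bystander: steel spanner lying on the bench, 160 mm long.
- bomb: Bystander: small upright steel gas sample cylinder, 48 mm in diameter, 108 mm high, origin under its centre.
Mind the look-alikes: they are no part of the job. What is meant by the saddle is not pink or red, and is the larger of those in its own colour.

How it is judged (in metres and radians):
On the way:
1. the nut is pushed lengthwise through the slot to below the lips (saddle's origin less than 30.5 mm above the rail's, its x within 20 degrees of the rail's y, within 15 mm of the middle) (z of saddle in the frame of rail below 0.0305 m and angle between the x axis of saddle and the y axis of rail, either way round below 0.35 rad and y of saddle in the frame of rail between -0.015 and 0.015 m and x of saddle in the frame of rail between -0.011 and 0.011 m), for 0.1 s.
At the end, for the whole second after the job is handed in: The saddle is locked: its origin 32.5 to 36 mm above the rail's origin (both lips in its grooves), its x within 10 degrees of the rail's x, within 15 mm of the middle along the channel, upright within 6 degrees, at rest and released (z of saddle in the frame of rail between 0.0325 and 0.036 m and y of saddle in the frame of rail between -0.015 and 0.015 m and x of saddle in the frame of rail between -0.011 and 0.011 m and angle between the x axis of saddle and the x axis of rail, either way round below 0.17 rad and angle between saddle's own z axis and vertical below 0.1 rad and linear speed of saddle below 0.02 m/s and contact force between saddle and the fingers below 0.1 N); the robot touches nothing.
It fails at once if the saddle is forced against the channel (over 35 N) (contact force between saddle and rail above 35 N).
It fails at once if the robot pushes on the channel (over 35 N) (contact force between the arm and rail above 35 N).
It fails at once if the flask is disturbed (moved over 30 mm) (distance of flask from where it was at the start of the episode above 0.03 m).
It fails at once if the spanner is disturbed (moved over 30 mm) (distance of spanner from where it was at the start of the episode above 0.03 m).
It fails at once if the gas sample cylinder is disturbed (moved over 30 mm) (distance of bomb from where it was at the start of the episode above 0.03 m).
It also fails if it takes over 58 s, if anything falls off the work surface, if the arm or the gripper's body presses on something with over 40 N, if the wrist force passes 120 N, or if a joint passes its speed limit or range.

### The arm

A 6-joint arm with a two-finger parallel gripper is mounted at the origin on the work surface. World frame = base frame: x ahead of the robot, y to its left, z up, the work surface at z = 0. Lengths are in mm, angles in rad, forces in N, time in s.
With the tool pointing down it reaches from about 350 to 775 mm from the base axis. Payload 7.3 kg.
Tool frame: the origin (TCP) lies at the very end of the fingers, on their centre line; the grasp point (between the pads) lies 19 mm behind it (bot.tcp_to_grasp is the distance from the TCP to the grasp point, in mm); z points along the fingers, y is the direction in which the jaws open and shut (so a half turn about z gives the same grasp; the last joint's range is limited). The gripper opens to 92 mm and grips with 3 to 60 N. Pads are 19 mm wide; open, the fingers measure 130 mm over their backs; the gripper's body (75 mm by 190 mm) begins 47 mm behind the grasp point.
Start: joints at [1.104, 0.342, 1.524, -0, 1.275, -0.146], TCP at [165.533, 498.244, 194.541] pointing down, gripper open.
Joint ranges: [-2.53, 2.53], [-0.77, 2.02], [0.04, 2.7], [-1, 4.14], [0.28, 2.66], [-3.11, 3.11]. Speed limits (rad/s): [2.57, 2.57, 3.14, 3.14, 3.14, 3.14].

### API

Orientations are given as [roll, pitch, yaw] about the fixed x, y, z axes, in that order (R = Rz(yaw) Ry(pitch) Rx(roll)).
In Python, from plant import bot gives the robot as it stands. The module is installed in compiled form; this text tells all that it offers.
- The arm moves only by the tool carry_out, never from a script. Its argument "motion" is a list of rows, each a list of 5 numbers: the closure, from 0 (fully open) to 1 (shut), then the shift along the tool's x, y, z in mm, then the turn about the tool's z in degrees. In form: [[claw, dx, dy, dz, spin], ...]. A call has 1 to 10 rows; each row is the pose to reach, as a shift and turn from the pose measured when the call began, along the tool's axes at that moment; what a row does not reach only later rows make up. A row lasts 1/8 s, in which the tool goes at most 62.5 mm and 10.7 degrees, less where a joint would pass 70% of its speed; a pose out of reach is approached as far as the arm can. A call with a gripper value outside its range is refused whole. The fingers move at their own pace and stop on an object; the grip force is fixed at half the most. Time passes only in rows, so rows that repeat a pose let the fingers close. It gives the time, the measured TCP pose, the force and the opening at its end, in the units of the state.
- bot.get_obs(): the state, without advancing time (a new reading comes with each control period).
- bot.capture(name): name is "scene" or "top"; returns a dict with "color" (420x560x3 uint8, red, green, blue), "depth" (420x560 float32, mm along the optical axis (not along the pixel's ray), 0 where there is no reading), "K" (3x3 intrinsics, pixels), "camera_from_world" (4x4, takes a point from world to camera coordinates). Camera axes: x right, y down, z forward; pixel columns grow to the right and rows downward; lengths in mm; the calibration is good to about 2 mm. A picture is of the moment at which its call begins.
- bot.close_job(): hands the job in, once; it reports no verdict.
The state is a dict: "time": time; "joint_positions": joint angles; "dq": joint speeds; "tau": joint torques, N m; "tool_pos": TCP position; "tcp_rot": TCP orientation; "contact_force": force on the tool from outside, world axes, zero at the start; "moment": the same for the moment, N m; "grip_width": finger opening in mm.
Only numpy, scipy, OpenCV 4.12 (cv2) and the standard library are available. Lean on these libraries where they do the work, as an engineer would, in place of code of your own. Each camera call takes 0.05 s, during which the arm holds its last target.

## Working session

There is one attempt and no reset: what is moved stays moved. The work goes in short steps, Python scripts to look and compute and a tool call to move; the robot and the scene stay as the last step left them, time stands still between calls to the robot, and variables do not carry over. Pictures are saved under pics/ and viewed, and the job is handed in when it is done.

Besides the shell and the picture viewer there is one more tool, called after "Call:" by a JSON object that holds its "name" and its "arguments". carry_out: Moves the arm, as the interface text tells. Its arguments: {"type":"object","properties":{"motion":{"type":"array","items":{"type":"array","items":{"type":"number"}}}},"required":["motion"]}

```bash
mkdir -p pics; python3 - <<'E'
from plant import bot
import cv2,numpy as np
for n in ("scene","top"):
    c=bot.capture(n); cv2.imwrite(f"pics/{n}0.png",c["color"][:,:,::-1]); np.savez(f"{n}0.npz",**c)
    print(n,c["K"].round(1).tolist(),c["camera_from_world"].round(3).tolist())
print(bot.get_obs())
E
```

```text
scene [[525.1, 0.0, 280.0], [0.0, 525.1, 220.5], [0.0, 0.0, 1.0]] [[-0.542, 0.84, -0.009, 324.558], [0.676, 0.43, -0.599, -338.025], [-0.499, -0.331, -0.801, 1344.07], [0.0, 0.0, 0.0, 1.0]]
top [[432.1, 0.0, 280.4], [0.0, 432.1, 210.5], [0.0, 0.0, 1.0]] [[-0.016, -1.0, -0.003, 31.202], [-0.995, 0.017, -0.094, 593.772], [0.094, 0.001, -0.996, 727.099], [0.0, 0.0, 0.0, 1.0]]
{'time': 0.1, 'joint_positions': array([ 1.10401712e+00,  3.42674921e-01,  1.52491646e+00, -3.94509251e-05,
        1.27540116e+00, -1.46011970e-01]), 'dq': array([-2.45618396e-04, -1.32573321e-03, -2.03664750e-03, -1.60719863e-05,
       -5.03958221e-04, -1.03082316e-03]), 'tau': array([ 2.96538266e-03, -4.32004988e+01, -2.44698411e+01,  7.21876253e-02,
        5.25340042e-02, -2.24427401e-05]), 'tool_pos': array([165.34172856, 497.85437447, 193.90489551]), 'tcp_rot': array([-3.14020217e+00, -1.66349945e-04,  2.82083682e+00]), 'contact_force': array([-0.10539562, -0.25533093, -0.51791188]), 'moment': array([ 0.03721567,  0.04177653, -0.02357919]), 'grip_width': 91.74944660805028}
```

View pics/scene0.png

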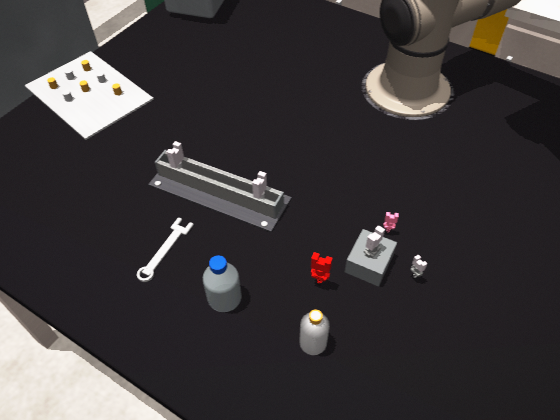

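View pics/top0.png

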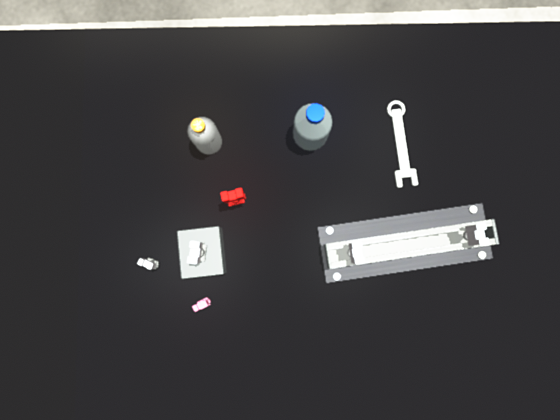

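The scene view shows the rail at about (220,190) px and the stand with the white saddle at about (372,250). The small white look-alike is at (418,267), the pink one at (391,221) and the red one at (320,267). In the top view the stand is at (201,253) and the rail runs from (322,255) to (495,235). The flask, spanner and cylinder are all clear of both. Next I'll build the point cloud.

```bash
cat > h.py <<'E'
import numpy as np,cv2
def cloud(c):
    d=c["depth"].astype(float);K=c["K"];T=np.linalg.inv(c["camera_from_world"])
    v,u=np.mgrid[:d.shape[0],:d.shape[1]]
    P=np.stack([(u-K[0,2])*d/K[0,0],(v-K[1,2])*d/K[1,1],d],-1)
    W=P@T[:3,:3].T+T[:3,3]; W[d==0]=np.nan
    return W
def pix(c,p):
    q=c["camera_from_world"][:3,:3]@p+c["camera_from_world"][:3,3]; q=c["K"]@q; return q[:2]/q[2]
E
python3 - <<'E'
import numpy as np,cv2
from h import *
for n,boxes in (("top",{"stand":(170,220,235,285),"rail":(310,195,505,290)}),("scene",{"stand":(340,220,402,285),"rail":(140,135,300,230)})):
    c=np.load(n+"0.npz"); W=cloud(c)
    for k,(a,b,e,f) in boxes.items():
        S=W[b:f,a:e]; 
        h,ed=np.histogram(S[...,2][np.isfinite(S[...,2])],bins=np.arange(-10,130,4)); print(n,k,[(int(x),int(y)) for x,y in zip(ed,h) if y])
        im=cv2.resize(c["color"][b:f,a:e],None,fx=4 if k=="rail" else 8,fy=4 if k=="rail" else 8,interpolation=cv2.INTER_CUBIC)
        cv2.imwrite(f"pics/{n}_{k}.png",im[:,:,::-1])
        z=S[...,2]
        def fit(lo,hi,nm):
            m=(z>lo)&(z<hi); m=m.astype(np.uint8)
            nn,l,st,cc=cv2.connectedComponentsWithStats(m)
            for i in range(1,nn):
                if st[i,4]>12:
                    p=S[l==i]; r=cv2.minAreaRect(p[:,:2].astype(np.float32)); print(n,nm,st[i,4],p.mean(0).round(1),"rect",np.round(r[0],1),np.round(r[1],1),round(r[2],1))
        if k=="stand": fit(38,50,"standtop");fit(85,115,"blk")
        else: fit(2,10,"plate");fit(42,52,"lips");fit(75,100,"blk")
E
```

```text
top stand [(-6, 20), (-2, 1541), (2, 546), (6, 15), (10, 11), (14, 16), (18, 12), (22, 14), (26, 17), (30, 12), (34, 17), (38, 17), (42, 771), (46, 863), (50, 24), (54, 27), (58, 3), (62, 3), (66, 7), (70, 7), (74, 11), (78, 10), (82, 8), (86, 13), (90, 42), (94, 53), (98, 13), (102, 106), (106, 8)]
top standtop 1651 [524.  156.9  46. ] rect [524.1 158.6] [79.9 70.7] 5.5
top blk 236 [523.9 157.2  99. ] rect [524.3 158.4] [14.6 33.9] 82.2
top rail [(-6, 114), (-2, 6878), (2, 3153), (6, 5143), (10, 525), (14, 13), (18, 16), (22, 18), (26, 22), (30, 22), (34, 22), (38, 37), (42, 144), (46, 1544), (50, 136), (54, 33), (58, 28), (62, 28), (66, 32), (70, 34), (74, 30), (78, 69), (82, 133), (86, 25), (90, 200), (94, 40)]
top plate 17 [618.3 -67.2   2.4] rect [617.7 -67.7] [ 7.3 15.4] 25.8
top plate 15 [ 620.1 -139.8    2.9] rect [ 621.5 -140.2] [10.1  9.2] 51.6
top plate 5457 [ 537.7 -196.2    6.7] rect [ 542.  -196.4] [129.3 317.4] 7.1
top plate 16 [ 598.9 -100.5    2.7] rect [597.3 -99.9] [ 5.6 18.1] 88.2
top plate 1063 [ 533.4 -213.5    8.4] rect [ 533.8 -215.2] [ 22.9 189.4] 7.3
top pla
[... 4069 characters left out ...]
 636.  -258.5] [27.6 11.5] 86.2
scene plate 22 [498.4 -41.2   2.9] rect [500.  -42.1] [18.8 15.5] 72.0
scene plate 166 [ 651.4 -211.4    6.3] rect [ 650.4 -211.4] [49.8 50.6] 89.8
scene plate 14 [510.2 -30.3   2.9] rect [511.4 -30.2] [ 9.5 17.8] 45.5
scene plate 35 [ 620.2 -182.8    2.9] rect [ 620.2 -183.4] [36.8 14. ] 6.4
scene plate 14 [ 672.5 -263.     2.9] rect [ 673.1 -262.7] [ 7.6 14.1] 49.3
scene plate 13 [ 593.7 -131.2    3.2] rect [ 594.1 -131. ] [22.9  4. ] 73.6
scene lips 1255 [ 535.5 -191.6   47.1] rect [ 533.4 -200.2] [ 45.6 291.6] 7.4
scene blk 160 [ 547.8 -296.6   86.8] rect [ 546.1 -298.1] [36.8 17.4] 5.0
scene blk 167 [521.8 -99.1  87.1] rect [ 520.9 -100.3] [36.2 15.5] 9.0
```

```bash
cat >> h.py <<'E'
from scipy.spatial.transform import Rotation as R
def plan(o,xyz,yawdeg):
    Rt=R.from_euler('xyz',o["tcp_rot"]).as_matrix()
    d=Rt.T@(np.array(xyz)-o["tool_pos"])
    y=np.degrees(np.arctan2(Rt[1,0],Rt[0,0])); s=-((yawdeg-y+180)%360-180)
    print("t",round(o["time"],2),"tcp",o["tool_pos"].round(1),"yaw",round(y,2),"rpy",o["tcp_rot"].round(3),"| d",d.round(1),"spin",round(s,2),"| F",o["contact_force"].round(1),"w",round(o["grip_width"],1))
E
python3 - <<'E'
from h import *
from plant import bot
for n in("top","scene"):
    c=np.load(n+"0.npz");W=cloud(c)
    P=W.reshape(-1,3);col=c["color"].reshape(-1,3)
    # block orientation
    m=(P[:,2]>88)&(np.hypot(P[:,0]-524.5,P[:,1]-158.2)<25); q=P[m][:,:2]
    w,v=np.linalg.eigh(np.cov(q.T)); print(n,"block yaw",np.degrees(np.arctan2(v[1,1],v[0,1]))%180,q.mean(0))
    # slot: in rail coordinates
    a=np.radians(7.35); r=(P[:,:2]-[533,-199.7])@np.array([[np.cos(a),-np.sin(a)],[np.sin(a),np.cos(a)]])
    for y0 in (-70,-35,0,35,70):
        m=(P[:,2]>44)&(P[:,2]<51)&(abs(r[:,1]-y0)<15)&(abs(r[:,0])<30); x=r[m][:,0]
        L=x[x<0];Rr=x[x>0]; print(n,y0,[np.percentile(t,p).round(1) for t in(L,Rr) for p in(3,97)] if len(L)>3 and len(Rr)>3 else x)
    for nm,(a0,b0,e,f) in {"lookalike":(135,252,165,275),"pink":(188,292,215,315)}.items():
        if n=="top": print(nm,np.nanmax(W[b0:f,a0:e,2]),np.nanmean(W[b0:f,a0:e],(0,1)))
plan(bot.get_obs(),[524.6,158.2,160],172.6)
E
```

```text
top block yaw 172.22689719320644 [524.01104775 157.44676771]
top -70 [np.float64(-20.4), np.float64(-11.4), np.float64(11.0), np.float64(19.9)]
top -35 [np.float64(-20.3), np.float64(-11.4), np.float64(11.0), np.float64(19.8)]
top 0 [np.float64(-20.4), np.float64(-11.3), np.float64(11.1), np.float64(19.9)]
top 35 [np.float64(-20.5), np.float64(-11.4), np.float64(10.9), np.float64(19.8)]
top 70 [np.float64(-20.6), np.float64(-11.4), np.float64(10.9), np.float64(19.6)]
lookalike 66.1341971480133 [506.4199647  253.59521453  13.36341617]
pink 64.78057449689618 [435.30803122 163.03456139  11.77783497]
scene block yaw 172.08066494825115 [526.37455819 159.1083006 ]
scene -70 [np.float64(-20.8), np.float64(-9.5), np.float64(10.6), np.float64(22.0)]
scene -35 [np.float64(-21.0), np.float64(-9.8), np.float64(10.9), np.float64(21.5)]
scene 0 [np.float64(-20.8), np.float64(-9.8), np.float64(10.7), np.float64(22.2)]
scene 35 [np.float64(-20.5), np.float64(-8.8), np.float64(10.3), np.float64(21.4)]
scene 70 [np.float64(-20.5), np.float64(-9.4), np.float64(11.1), np.float64(21.8)]
t 0.1 tcp [165.3 497.9 193.9] yaw 161.62 rpy [-3.14  -0.     2.821] | d [-448.  -209.    34.1] spin -10.98 | F [-0.1 -0.3 -0.5] w 91.7
```

Call:
{"name": "carry_out", "arguments": {"motion": [[0,-50,-23,0,-1.5],[0,-100,-47,5,-3],[0,-150,-70,10,-4.5],[0,-200,-93,15,-6],[0,-250,-117,20,-7.5],[0,-300,-140,25,-9],[0,-350,-163,30,-10],[0,-400,-187,34,-10.6],[0,-448,-209,34,-10.6],[0,-448,-209,34,-10.6]]}}

```text
time: 1.35
tool_pos: [526.5, 155.5, 159.3]
tcp_rot: [-3.14, -0.001, 3.001]
contact_force: [0.1, -0.2, -0.1]
grip_width: 91.8
```

```bash
python3 - <<'E'
from h import *
from plant import bot
plan(bot.get_obs(),[524.6,158.2,72],172.3)
E
```

```text
t 1.35 tcp [526.5 155.5 159.3] yaw 171.97 rpy [-3.140e+00 -1.000e-03  3.001e+00] | d [ 2.2  2.6 87.3] spin -0.33 | F [ 0.1 -0.2 -0.1] w 91.8
```

Call:
{"name": "carry_out", "arguments": {"motion": [[0,2,2.6,25,-0.3],[0,2,2.6,50,-0.3],[0,2,2.6,75,-0.3],[0,2,2.6,87,-0.3],[0,2,2.6,87,-0.3],[0,2,2.6,87,-0.3]]}}

```text
time: 2.1
tool_pos: [525.3, 158.6, 73.2]
tcp_rot: [-3.14, 0.001, 3.007]
contact_force: [0.3, 0.8, -0.1]
grip_width: 92.2
```

```bash
python3 - <<'E'
from h import *
from plant import bot
plan(bot.get_obs(),[524.6,158.2,72],172.3)
E
```

```text
t 2.1 tcp [525.3 158.6  73.2] yaw 172.28 rpy [-3.140e+00  1.000e-03  3.007e+00] | d [ 0.6 -0.4  1.2] spin -0.02 | F [ 0.3  0.8 -0.1] w 92.2
```

Call:
{"name": "carry_out", "arguments": {"motion": [[0.5,0.6,-0.4,1.2,0],[0.7,0.6,-0.4,1.2,0],[0.8,0.6,-0.4,1.2,0],[1,0.6,-0.4,1.2,0],[1,0.6,-0.4,1.2,0],[1,0.6,-0.4,1.2,0],[1,0.6,-0.4,1.2,0],[1,0.6,-0.4,1.2,0]]}}

```text
time: 3.1
tool_pos: [524.6, 158.2, 72.0]
tcp_rot: [-3.14, 0.001, 3.007]
contact_force: [-0.1, -0.5, 0.1]
grip_width: 16.4
```

```bash
python3 - <<'E'
from h import *
from plant import bot
plan(bot.get_obs(),[524.6,158.2,150],172.3)
E
```

```text
t 3.1 tcp [524.6 158.2  72. ] yaw 172.28 rpy [-3.140e+00  1.000e-03  3.007e+00] | d [ -0.   -0.2 -78. ] spin -0.02 | F [-0.1 -0.5  0.1] w 16.4
```

Call:
{"name": "carry_out", "arguments": {"motion": [[1,0,0,0,0],[1,0,0,0,0],[1,0,0,0,0],[1,0,0,-15,0],[1,0,0,-30,0],[1,0,0,-50,0],[1,0,0,-75,0],[1,0,0,-98,0],[1,0,0,-98,0]]}}

```text
time: 4.22
tool_pos: [526.0, 158.6, 172.7]
tcp_rot: [3.142, 0.006, 3.007]
contact_force: [-0.4, 0.5, 0.4]
grip_width: 0.3
```

```bash
python3 - <<'E'
from h import *
from plant import bot
c=bot.capture("scene");cv2.imwrite("pics/s1.png",c["color"][:,:,::-1])
plan(bot.get_obs(),[533.1,-199.7,170],97.35)
E
```

```text
t 4.28 tcp [525.1 158.5 171.1] yaw 172.28 rpy [-3.141e+00  3.000e-03  3.007e+00] | d [ -56.1 -353.8    1.5] spin 74.93 | F [-0.9 -1.1 -0.3] w 0.2
```

View pics/s1.png

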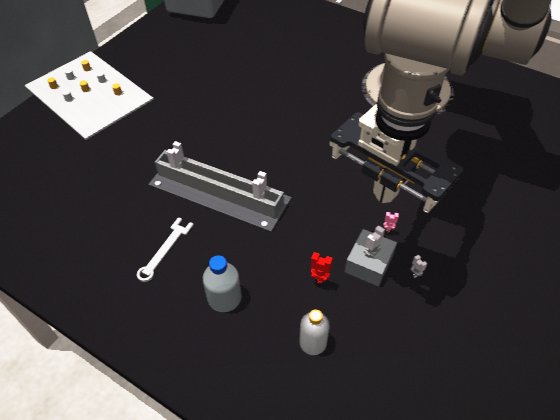

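The gripper closed on nothing, because the saddle is still in the stand at about (373,243) px and the closed fingers are at (386,195). I'll check how the TCP projects into the image.

```bash
python3 - <<'E'
from h import *
from plant import bot
cs={n:bot.capture(n) for n in("scene","top")}
o=bot.get_obs();print(o["tool_pos"],o["time"])
for n,c in cs.items():
    print(n,"tcp",pix(c,o["tool_pos"]),"sad top",pix(c,np.array([524.6,158.2,103])))
    W=cloud(c);P=W.reshape(-1,3)
    m=(P[:,2]>88)&(P[:,2]<110)&(np.hypot(P[:,0]-524.5,P[:,1]-158.2)<40);print(P[m].mean(0) if m.sum() else None,m.sum())
    m=(P[:,2]>165)&(P[:,2]<190)&(np.hypot(P[:,0]-524.5,P[:,1]-158.2)<80);print("finger",P[m].mean(0),P[m].min(0),m.sum())
cv2.imwrite("pics/t1.png",cs["top"]["color"][:,:,::-1])
E
```

```text
[524.09049557 158.28088403 169.39738012] 4.375
scene tcp [380.74897986 210.2606268 ] sad top [375.27520253 233.06328011]
[526.719835   158.93820478  98.49971902] 187<stdin>:9: RuntimeWarning: Mean of empty slice.
  ret = um.true_divide(
Traceback (most recent call last):
ValueError: zero-size array to reduction operation minimum which has no identity
```

```bash
python3 - <<'E'
from h import *
from plant import bot
for n in ("scene","top"):
    c=bot.capture(n);W=cloud(c)
    print(n,bot.get_obs()["tool_pos"])
    a,b=(320,100) if n=="scene" else (140,190)
    im=cv2.resize(c["color"][b:b+180,a:a+160],None,fx=3,fy=3);cv2.imwrite(f"pics/{n}_1z.png",im[:,:,::-1])
    if n=="scene":
        for v in range(165,215,5): print(v,[W[v,u].round(0).tolist() for u in (380,386,392)])
E
```

```text
scene [523.96043252 158.25237677 169.08354945]
165 [[545.0, 147.0, 295.0], [549.0, 158.0, 305.0], [551.0, 167.0, 312.0]]
170 [[550.0, 151.0, 291.0], [546.0, 158.0, 291.0], [552.0, 169.0, 303.0]]
175 [[554.0, 154.0, 285.0], [556.0, 163.0, 293.0], [552.0, 171.0, 294.0]]
180 [[560.0, 157.0, 281.0], [563.0, 167.0, 290.0], [559.0, 174.0, 291.0]]
185 [[533.0, 150.0, 240.0], [562.0, 168.0, 279.0], [565.0, 178.0, 287.0]]
190 [[535.0, 153.0, 231.0], [536.0, 163.0, 238.0], [565.0, 180.0, 277.0]]
195 [[536.0, 155.0, 219.0], [537.0, 165.0, 227.0], [539.0, 175.0, 236.0]]
200 [[533.0, 156.0, 205.0], [536.0, 166.0, 215.0], [354.0, 128.0, -1.0]]
205 [[381.0, 113.0, 1.0], [375.0, 124.0, 2.0], [365.0, 134.0, -2.0]]
210 [[393.0, 119.0, 1.0], [390.0, 130.0, 5.0], [380.0, 140.0, 2.0]]
top [523.9851195  158.26574352 169.01409981]
```

View pics/scene_1z.png

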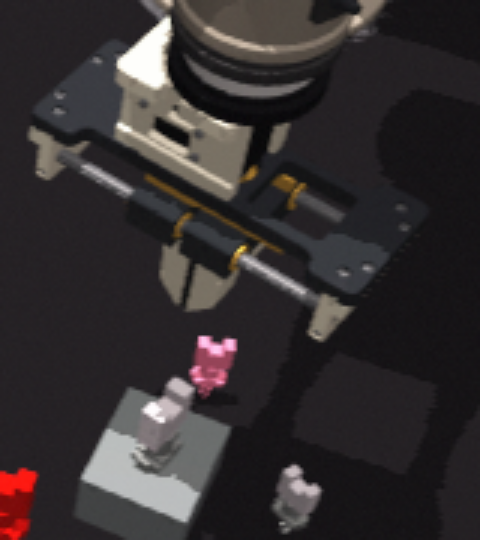

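View pics/top_1z.png

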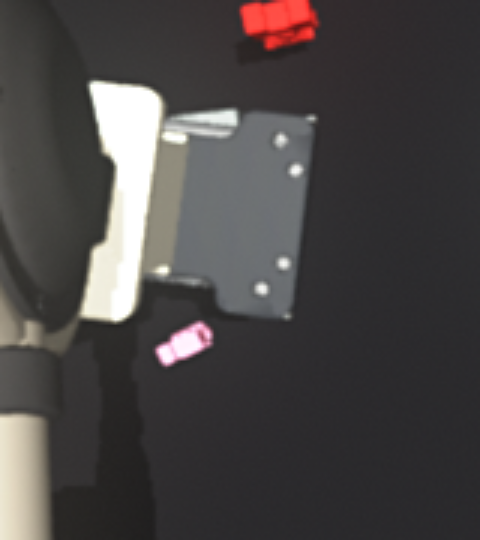

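```bash
python3 - <<'E'
from h import *
from plant import bot
c=np.load("scene0.npz")
for p in ([524,158],[534,158],[534,166],[514,158]):
  print(p,[(z,pix(c,np.array(p+[z])).round(1).tolist()) for z in (169,179,189,199)])
c=bot.capture("scene");W=cloud(c)
for v in range(196,207): print(v,[(u,W[v,u].round(0).tolist()) for u in range(374,392,2) if W[v,u,2]>100])
E
```

```text
[524, 158] [(169, [380.6, 210.3]), (179, [381.4, 206.7]), (189, [382.3, 203.0]), (199, [383.2, 199.2])]
[534, 158] [(169, [378.0, 214.2]), (179, [378.8, 210.6]), (189, [379.6, 206.9]), (199, [380.5, 203.2])]
[534, 166] [(169, [382.2, 216.2]), (179, [383.1, 212.6]), (189, [384.0, 208.9]), (199, [384.9, 205.2])]
[514, 158] [(169, [383.2, 206.4]), (179, [384.1, 202.8]), (189, [385.0, 199.0]), (199, [385.9, 195.2])]
196 [(376, [535.0, 148.0, 212.0]), (378, [535.0, 152.0, 215.0]), (380, [534.0, 154.0, 215.0]), (382, [534.0, 158.0, 217.0]), (384, [539.0, 162.0, 226.0]), (386, [536.0, 165.0, 224.0]), (388, [536.0, 168.0, 226.0]), (390, [537.0, 171.0, 229.0])]
197 [(376, [534.0, 148.0, 209.0]), (378, [535.0, 152.0, 212.0]), (380, [533.0, 155.0, 212.0]), (382, [535.0, 158.0, 216.0]), (384, [538.0, 163.0, 222.0]), (386, [536.0, 165.0, 222.0]), (388, [536.0, 168.0, 224.0]), (390, [538.0, 172.0, 228.0])]
198 [(376, [534.0, 149.0, 207.0]), (378, [535.0, 152.0, 209.0]), (380, [533.0, 155.0, 210.0]), (382, [534.0, 159.0, 213.0]), (384, [536.0, 162.0, 217.0]), (386, [536.0, 166.0, 220.0]), (388, [53
[... 206 characters left out ...]
(388, [538.0, 170.0, 222.0]), (390, [537.0, 173.0, 223.0])]
200 [(378, [536.0, 153.0, 206.0]), (380, [532.0, 155.0, 204.0]), (382, [536.0, 160.0, 210.0]), (384, [536.0, 163.0, 213.0]), (386, [537.0, 166.0, 215.0]), (388, [536.0, 170.0, 218.0]), (390, [538.0, 173.0, 222.0])]
201 [(378, [535.0, 154.0, 203.0]), (380, [535.0, 157.0, 205.0]), (382, [534.0, 160.0, 206.0]), (384, [536.0, 163.0, 210.0]), (386, [536.0, 167.0, 212.0]), (388, [539.0, 171.0, 218.0]), (390, [535.0, 173.0, 216.0])]
202 [(382, [537.0, 161.0, 207.0]), (384, [538.0, 164.0, 210.0]), (386, [537.0, 167.0, 212.0]), (388, [538.0, 171.0, 215.0])]
203 [(382, [537.0, 161.0, 205.0]), (384, [535.0, 164.0, 205.0])]
204 []
205 []
206 []
```

The visible fingertips are at z≈203, but the reported TCP is z=169. I'll open the gripper and check whether the tip height depends on the opening.

Call:
{"name": "carry_out", "arguments": {"motion": [[0,0,0,0,0],[0,0,0,0,0],[0,0,0,0,0],[0,0,0,0,0],[0,0,0,0,0],[0,0,0,0,0],[0,0,0,0,0]]}}

```text
time: 5.4
tool_pos: [524.1, 158.3, 169.1]
tcp_rot: [-3.14, -0.001, 3.007]
contact_force: [-1.0, 0.3, 0.5]
grip_width: 65.8
```

```bash
python3 - <<'E'
from h import *
from plant import bot
c=bot.capture("scene");W=cloud(c);o=bot.get_obs();print(o["tool_pos"],o["grip_width"])
np.savez("s2.npz",**c)
a,b=(300,80)
im=cv2.resize(c["color"][b:b+200,a:a+180],None,fx=3,fy=3);cv2.imwrite(f"pics/s2z.png",im[:,:,::-1])
S=W.reshape(-1,3); 
for lo in range(150,300,10):
    m=(S[:,2]>lo)&(S[:,2]<lo+10)&(abs(S[:,0]-524)<60)&(abs(S[:,1]-158)<130)
    if m.any(): print(lo,m.sum(),S[m].min(0).round(),S[m].max(0).round())
E
```

```text
[524.06961551 158.29103311 169.06922076] 69.97136504964793
200 45 [512. 114. 202.] [541. 198. 210.]
210 93 [512. 109. 210.] [544. 208. 220.]
220 119 [511. 108. 220.] [543. 209. 230.]
230 105 [514. 106. 230.] [544. 208. 240.]
240 61 [508. 109. 240.] [543. 208. 250.]
250 22 [511. 115. 250.] [532. 125. 259.]
260 24 [514.  69. 261.] [573. 240. 270.]
270 232 [504.  68. 270.] [573. 242. 280.]
280 637 [502.  67. 280.] [573. 240. 290.]
290 759 [506.  61. 290.] [574. 254. 300.]
```

View pics/s2z.png

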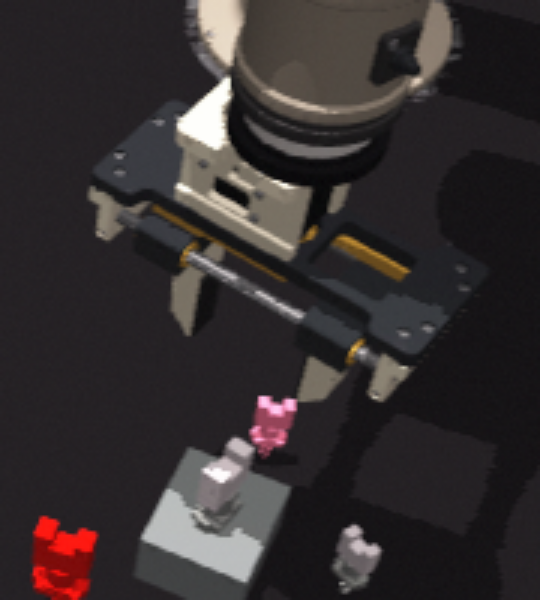

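Call:
{"name": "carry_out", "arguments": {"motion": [[0,0,0,20,0],[0,0,0,40,0],[0,0,0,60,0],[0,0,0,80,0],[0,0,0,97,0],[0,0,0,97,0],[0,0,0,97,0]]}}

```text
time: 6.32
tool_pos: [524.4, 158.2, 72.7]
tcp_rot: [-3.14, -0.0, 3.007]
contact_force: [0.1, 0.2, 0.8]
grip_width: 91.7
```

```bash
python3 - <<'E'
from h import *
from plant import bot
c=bot.capture("scene");W=cloud(c);o=bot.get_obs();print(o["tool_pos"],o["grip_width"],o["contact_force"])
a,b=(300,120)
im=cv2.resize(c["color"][b:b+180,a:a+180],None,fx=3,fy=3);cv2.imwrite(f"pics/s3z.png",im[:,:,::-1])
S=W[120:300,300:480].reshape(-1,3); 
for lo in range(60,250,10):
    for s in (-1,1):
        m=(S[:,2]>lo)&(S[:,2]<lo+10)&(abs(S[:,0]-524)<60)&(s*(S[:,1]-158)<130)&(s*(S[:,1]-158)>25)
        if m.any(): print(lo,s,m.sum(),S[m].min(0).round(),S[m].max(0).round())
E
```

```text
[524.57527373 158.21068505  72.91236335] 91.76549525278905 [ 0.64669307 -0.1508064   0.81335407]
60 1 47 [498. 234.  60.] [515. 258.  67.]
100 -1 12 [511. 106. 105.] [529. 113. 109.]
100 1 4 [539. 202. 107.] [541. 206. 108.]
110 -1 35 [510.  98. 110.] [531. 114. 119.]
110 1 23 [540. 202. 110.] [545. 216. 120.]
120 -1 51 [510.  95. 121.] [531. 114. 130.]
120 1 37 [532. 202. 120.] [545. 220. 128.]
130 -1 40 [515.  94. 130.] [531. 113. 140.]
130 1 30 [540. 202. 130.] [545. 220. 139.]
140 -1 37 [508.  96. 141.] [531. 114. 150.]
140 1 4 [544. 209. 140.] [546. 218. 142.]
150 -1 25 [510.  99. 150.] [531. 113. 159.]
160 -1 10 [515. 109. 162.] [528. 111. 168.]
170 -1 43 [521.  69. 170.] [554. 110. 180.]
170 1 44 [557. 201. 170.] [573. 241. 180.]
180 -1 150 [530.  68. 180.] [555. 133. 190.]
180 1 166 [504. 183. 180.] [574. 240. 190.]
190 -1 206 [536.  61. 190.] [556. 133. 200.]
190 1 286 [511. 183. 190.] [575. 246. 200.]
200 -1 98 [540.  61. 200.] [552. 132. 210.]
200 1 249 [508. 183. 200.] [574. 256. 210.]
210 -1 640 [476.  61. 210.] [552. 133. 220.]
210 1 974 [499. 183. 210.] [574. 256. 218.]
220 -1 99 [536. 107. 220.] [547. 133. 230.]
230 -1 56 [536. 105. 230.] [544. 133. 240.]
240 -1 32 [538. 107. 240.] [545. 133. 248.]
```

View pics/s3z.png

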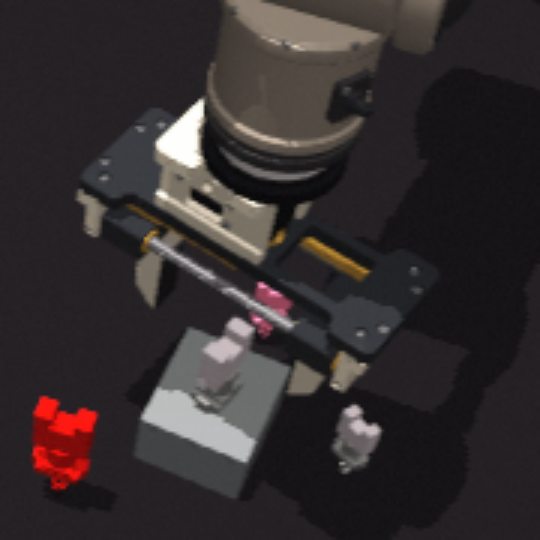

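Confirmed: the fingertips are about 32–33 mm above the reported tool_pos z, at z≈105 when it reads 72.9. I'll go down by that amount and grasp.

Call:
{"name": "carry_out", "arguments": {"motion": [[0,0,0,12,0],[0,0,0,24,0],[0,0,0,33,0],[0,0,0,33,0],[0,0,0,33,0]]}}

```text
time: 7.0
tool_pos: [524.7, 158.2, 40.0]
tcp_rot: [-3.14, 0.001, 3.007]
contact_force: [-0.7, 0.4, 0.4]
grip_width: 91.8
```

```bash
python3 - <<'E'
from h import *
from plant import bot
c=bot.capture("scene");W=cloud(c);o=bot.get_obs();print(o["tool_pos"],o["grip_width"],o["contact_force"])
a,b=(300,120)
im=cv2.resize(c["color"][b:b+180,a:a+180],None,fx=3,fy=3);cv2.imwrite(f"pics/s4z.png",im[:,:,::-1])
E
```

```text
[524.8586213  158.19709187  40.18393681] 91.6872512653606 [ 0.20745503 -0.46203173  0.2533346 ]
```

View pics/s4z.png

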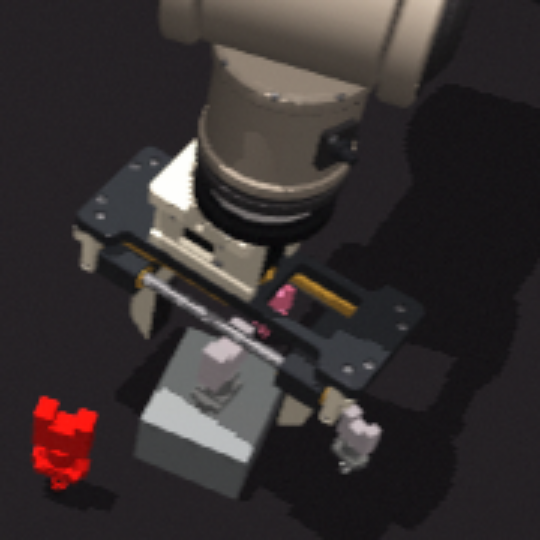

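Call:
{"name": "carry_out", "arguments": {"motion": [[1,0,0,0,0],[1,0,0,0,0],[1,0,0,0,0],[1,0,0,0,0],[1,0,0,0,0],[1,0,0,0,0],[1,0,0,0,0],[1,0,0,0,0],[1,0,0,0,0],[1,0,0,0,0]]}}

```text
time: 8.3
tool_pos: [524.8, 158.2, 40.2]
tcp_rot: [-3.14, 0.001, 3.007]
contact_force: [0.2, 0.3, 0.6]
grip_width: 13.7
```

Call:
{"name": "carry_out", "arguments": {"motion": [[1,0,0,0,0],[1,0,0,-10,0],[1,0,0,-25,0],[1,0,0,-40,0],[1,0,0,-60,0],[1,0,0,-80,0],[1,0,0,-100,0],[1,0,0,-100,0]]}}

```text
time: 9.3
tool_pos: [526.0, 158.6, 142.5]
tcp_rot: [-3.141, 0.005, 3.007]
contact_force: [0.6, 0.9, -1.4]
grip_width: 13.5
```

```bash
python3 - <<'E'
from h import *
from plant import bot
c=bot.capture("scene");W=cloud(c);o=bot.get_obs()
plan(o,[533.1,-199.7,141],97.35)
a,b=(300,80)
im=cv2.resize(c["color"][b:b+180,a:a+180],None,fx=3,fy=3);cv2.imwrite(f"pics/s5z.png",im[:,:,::-1])
E
```

```text
t 9.35 tcp [525.1 158.4 141.1] yaw 172.28 rpy [-3.141e+00  3.000e-03  3.007e+00] | d [ -56.  -353.8    0.6] spin 74.93 | F [-0.7  0.2 -1.5] w 13.7
```

View pics/s5z.png

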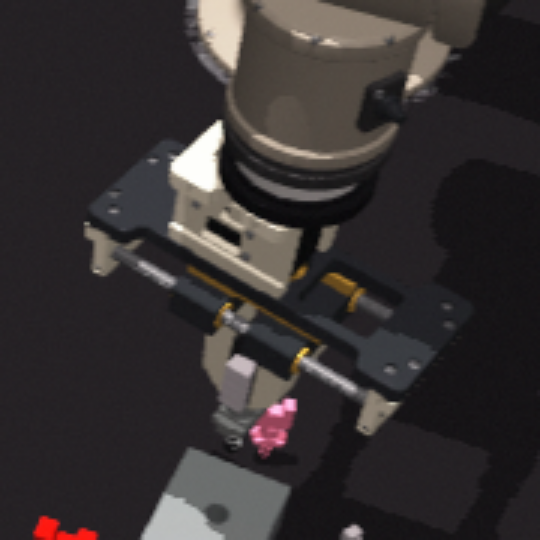

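The saddle is held at 13.7 mm opening, with its spring hanging free above the stand hole. Carrying it to the rail.

Call:
{"name": "carry_out", "arguments": {"motion": [[1,-6,-38,0,8],[1,-12,-77,0,16],[1,-19,-118,0,25],[1,-25,-158,0,33],[1,-31,-198,0,42],[1,-38,-240,0,51],[1,-44,-280,0,59],[1,-50,-318,0,67],[1,-56,-354,0,75],[1,-56,-354,0,75]]}}

```text
time: 10.6
tool_pos: [532.4, -202.1, 140.4]
tcp_rot: [3.14, 0.001, 1.694]
contact_force: [0.5, 1.1, -1.5]
grip_width: 13.8
```

```bash
python3 - <<'E'
from h import *
from plant import bot
cs={n:bot.capture(n) for n in("scene","top")};o=bot.get_obs()
plan(o,[533.1,-199.7,80],97.35)
for n,c in cs.items():
    np.savez(n+"5.npz",**c)
    print(n,pix(c,o["tool_pos"]))
c=cs["scene"]
im=cv2.resize(c["color"][60:240,120:310],None,fx=4,fy=3.3);cv2.imwrite(f"pics/s6z.png",im[:,:,::-1])
c=cs["top"]
cv2.imwrite(f"pics/t6z.png",c["color"][:,:,::-1])
E
```

```text
t 10.7 tcp [ 532.4 -199.5  140.6] yaw 97.3 rpy [3.14  0.    1.698] | d [-0.2  0.6 60.6] spin -0.05 | F [-0.2  0.5 -1.1] w 14.2
scene [212.17240412 145.0440185 ]
top [430.6406549 242.4798421]
```

View pics/s6z.png

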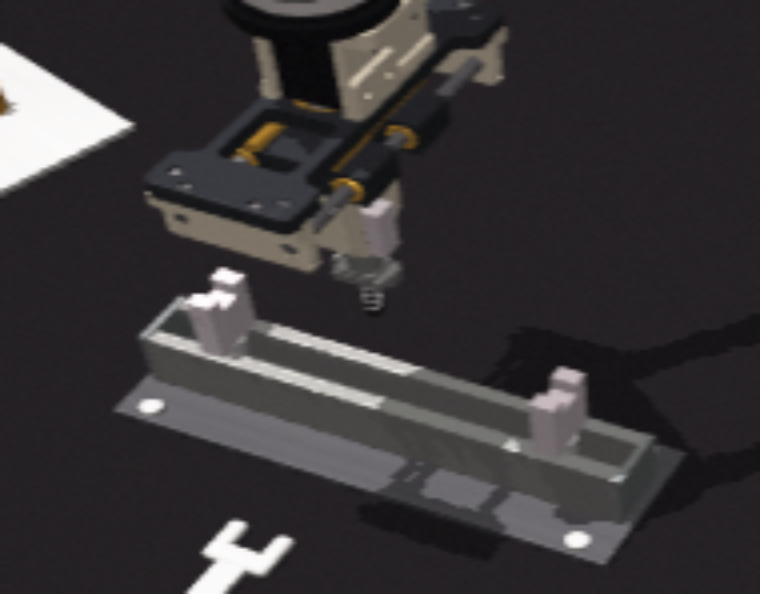

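View pics/t6z.png

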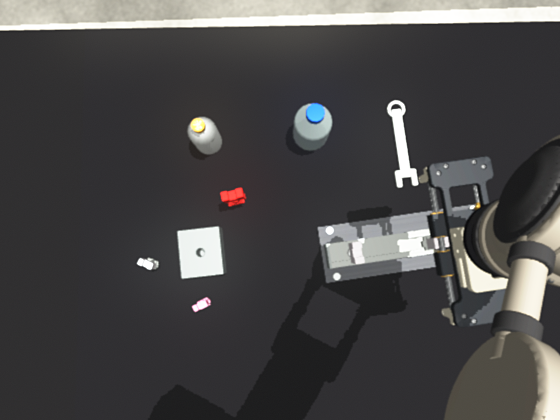

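```bash
python3 - <<'E'
from h import *
a=np.radians(7.35);Q=np.array([[np.cos(a),-np.sin(a)],[np.sin(a),np.cos(a)]])
for n in("scene","top"):
    c=np.load(n+"5.npz");W=cloud(c)
    m=np.isfinite(W[...,2]); r=np.full(W.shape,np.nan); r[...,:2]=(W[...,:2]-[533.0,-199.7])@Q; r[...,2]=W[...,2]
    P=r.reshape(-1,3);C=c["color"].reshape(-1,3)
    for lo in range(105,225,5):
        k=(P[:,2]>=lo)&(P[:,2]<lo+5)&(abs(P[:,0])<40)&(abs(P[:,1])<40)
        if k.sum()>2:
            q=P[k]; print(n,lo,k.sum(),"x",np.percentile(q[:,0],[0,10,50,90,100]).round(1),"y",np.percentile(q[:,1],[0,10,50,90,100]).round(1))
E
```

```text
scene 115 5 x [-0.8  0.7  3.3  3.9  4. ] y [-2.7 -2.  -0.9  1.3  1.4]
scene 120 12 x [-4.3 -1.5  1.8  3.9  4.9] y [-3.5 -2.3  0.5  4.1  4.9]
scene 125 10 x [-3.4 -3.   0.7  4.2  4.5] y [-5.6 -4.4 -2.9  2.   2.8]
scene 130 6 x [-2.2 -0.8  2.6  3.9  4.5] y [-3.8 -3.3 -1.   1.4  1.6]
scene 145 26 x [-10.9  -4.5   7.1  10.3  11.3] y [-17.4 -12.7   7.7  13.7  15.7]
scene 150 72 x [-9.5 -4.4  4.5 10.1 12.2] y [-18.5 -15.6   5.3  13.6  16.3]
scene 155 26 x [-7.  -3.9  5.3  8.7 11. ] y [-18.3  -8.2   5.1  11.9  15.5]
scene 160 16 x [ 0.8  1.1  6.2  9.  10.9] y [-5.8 -3.6  3.1  7.4  8.2]
scene 165 10 x [4.6 5.  6.5 8.6 9.5] y [-6.5 -3.2  1.6  6.6  6.6]
scene 170 10 x [-4.1 -2.   3.9  7.   8.3] y [ 7.   8.4 13.6 14.4 15.2]
scene 175 16 x [-6.4 -4.6  5.8 11.1 12.5] y [ 6.2  7.3 12.3 15.8 16.8]
scene 180 23 x [-18.4  -5.3   6.2  14.9  19.4] y [ 7.7  7.8 13.8 15.5 16.7]
scene 185 43 x [-25.  -14.9   8.7  22.8  24.5] y [-8.3 -2.7  8.1 15.3 16.9]
scene 190 41 x [-22.3  -5.5  12.2  23.7  24.9] y [-8.6 -1.3  8.4 15.3 16. ]
scene 195 50 x [-23.6 -16.5   8.1  24.1  25.7] y [-7.5 -2.7  8.4 15.1 15.6]
sc
[... 565 characters left out ...]
op 170 10 x [-10.3  -9.3  -1.6   4.9   6.1] y [ 8.7 10.2 16.9 17.2 17.3]
top 175 17 x [-11.8  -9.7  -1.    5.2   6.6] y [ 8.1 10.  17.1 17.4 17.7]
top 180 16 x [-11.7  -9.8  -2.5   3.7   5.9] y [ 8.5 10.2 17.  17.4 17.6]
top 185 17 x [-11.7  -9.7  -1.2   5.7   6.6] y [ 8.6  9.8 16.8 17.5 17.8]
top 190 43 x [-10.5  -6.8  -1.1   4.4   5.7] y [-5.3 -4.3 -1.5 17.  17.5]
top 195 22 x [-6.7 -5.3 -0.   5.4  6.6] y [-3.9 -2.1 16.9 17.5 17.9]
top 200 41 x [-7.3 -5.9 -0.4  4.9  6.5] y [12.8 13.4 15.5 17.1 17.4]
top 205 6 x [-7.4 -6.5 -3.   4.9  6.2] y [ 4.1  9.3 14.6 15.7 16.2]
top 215 7 x [-9.4 -9.  -8.1 -1.6  7. ] y [4.7 4.8 5.2 8.6 8.7]
top 220 4 x [-9.6 -9.6 -9.5 -8.7 -8.4] y [7.  7.1 7.4 8.  8.1]
```

In the rail frame, the top camera puts the nut at x −10.2…+9.5 and the slot at −11.4…+11.0, so they are aligned to a few tenths of a mm. Lowering to just above the lips.

Call:
{"name": "carry_out", "arguments": {"motion": [[1,0,0,20,0],[1,0,0,40,0],[1,0,0,60,0],[1,0,0,78,0],[1,0,0,88,0],[1,0,0,92,0],[1,0,0,93,0],[1,0,0,93,0],[1,0,0,93,0]]}}

```text
time: 11.82
tool_pos: [532.8, -199.7, 48.1]
tcp_rot: [3.14, 0.001, 1.698]
contact_force: [0.5, -0.3, -1.2]
grip_width: 14.0
```

```bash
cat > look.py <<'E'
from h import *
from plant import bot
import sys
tag=sys.argv[1]
cs={n:bot.capture(n) for n in("scene","top")};o=bot.get_obs()
plan(o,[532.5,-199.6,23.2],97.35); print("moment",o["moment"].round(2))
a=np.radians(7.35);Q=np.array([[np.cos(a),-np.sin(a)],[np.sin(a),np.cos(a)]])
print("tool in rail",(o["tool_pos"][:2]-[533,-199.7])@Q,"origin z",o["tool_pos"][2]+4.8)
for n,c in cs.items():
    np.savez(f"{n}{tag}.npz",**c);W=cloud(c);P=W.reshape(-1,3).copy();P[:,:2]=(P[:,:2]-[533.0,-199.7])@Q
    oz=o["tool_pos"][2]+4.8
    for nm,lo,hi in(("nut",oz-2,oz+10),("blk",oz+40,oz+60),("lips",44,51)):
        k=(P[:,2]>=lo)&(P[:,2]<hi)&(abs(P[:,0])<25)&(P[:,1]<(25 if nm!="lips" else 60))&(P[:,1]>(-25 if nm!="lips" else 20))
        if k.sum()>2:
            q=P[k]; print(n,nm,k.sum(),"x",np.percentile(q[:,0],[0,10,50,90,100]).round(1),"y",np.percentile(q[:,1],[0,10,50,90,100]).round(1))
c=cs["scene"]
cv2.imwrite(f"pics/sc{tag}.png",cv2.resize(c["color"][80:240,130:310],None,fx=4,fy=3.7)[:,:,::-1])
c=cs["top"]
cv2.imwrite(f"pics/tp{tag}.png",cv2.resize(c["color"][190:300,380:510],None,fx=5,fy=5)[:,:,::-1])
E
python3 look.py 7
```

```text
t 11.93 tcp [ 532.7 -199.7   48. ] yaw 97.3 rpy [3.14  0.    1.698] | d [ 0.1 -0.2 24.8] spin -0.05 | F [ 0.7 -0.1 -1.9] w 13.7
moment [-0.09  0.05 -0.01]
tool in rail [-0.28723564  0.06389087] origin z 52.76939290995418
scene nut 77 x [-8.2 -1.3  7.5 11.3 19.7] y [-16.6 -11.5   8.5  17.1  21.6]
scene blk 123 x [-23.7  -6.2   7.2  23.9  24.8] y [-5.7  5.3 11.5 17.7 18.8]
scene lips 161 x [-22.3 -18.2  -8.6  19.7  22.1] y [20.3 24.1 40.6 56.1 59.5]
top nut 48 x [-15.   -8.9  -0.7   8.5  12.1] y [ 5.8  9.9 13.8 17.9 22.4]
top blk 63 x [-6.6 -5.7  0.3  6.   6.9] y [ 0.3  1.3 17.6 18.2 18.8]
top lips 264 x [-20.8 -19.  -11.3  18.1  20.1] y [20.2 24.5 40.  56.  59.9]
```

View pics/sc7.png

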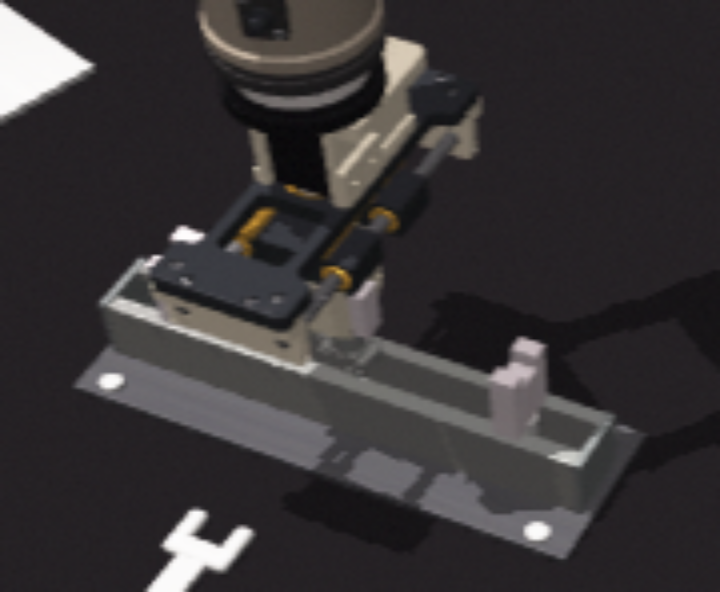

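Call:
{"name": "carry_out", "arguments": {"motion": [[1,0,-0.3,2,0],[1,0,-0.3,4,0],[1,0,-0.3,6,0],[1,0,-0.3,7.5,0],[1,0,-0.3,7.5,0]]}}

```text
time: 12.55
tool_pos: [532.3, -199.7, 40.3]
tcp_rot: [3.14, 0.0, 1.698]
contact_force: [-0.0, 0.4, -1.5]
grip_width: 13.8
```

```bash
python3 look.py 8
```

```text
t 12.65 tcp [ 532.4 -199.7   40.5] yaw 97.3 rpy [3.14  0.    1.698] | d [ 0.1  0.  17.3] spin -0.05 | F [ 0.1 -0.1 -1.3] w 13.8
moment [-0.1   0.01  0.  ]
tool in rail [-0.55912061  0.08309506] origin z 45.25078568635673
scene nut 202 x [-22.4 -14.5   9.8  20.1  22.4] y [-24.5 -11.2   9.2  20.3  24.9]
scene blk 119 x [-21.4  -5.4   7.2  23.7  24.8] y [-5.4  4.8 11.2 17.6 19.6]
scene lips 168 x [-22.2 -17.8   0.2  20.   24. ] y [20.2 24.7 41.2 56.  59.7]
top nut 158 x [-20.8 -18.1  -1.6  17.3  20. ] y [ 3.4  9.4 14.8 22.8 24.9]
top blk 55 x [-6.5 -5.4  0.2  5.   6.7] y [ 0.4  1.7 17.6 18.1 18.7]
top lips 264 x [-20.8 -18.8 -11.4  18.1  20.1] y [20.  24.  40.  55.7 59.7]
```

No contact force so far, so I'll keep lowering slowly.

Call:
{"name": "carry_out", "arguments": {"motion": [[1,0,0,1.5,0],[1,0,0,3,0],[1,0,0,4.5,0],[1,0,0,6,0],[1,0,0,6,0]]}}

```text
time: 13.28
tool_pos: [532.5, -199.7, 34.7]
tcp_rot: [3.14, 0.001, 1.698]
contact_force: [-0.6, 1.0, 2.9]
grip_width: 14.0
```

```bash
python3 -c "
from h import *
from plant import bot
o=bot.get_obs();plan(o,[532.4,-199.7,22.5],97.35);print(o['moment'].round(2))"
```

```text
t 13.28 tcp [ 532.5 -199.7   34.7] yaw 97.3 rpy [3.140e+00 1.000e-03 1.698e+00] | d [ 0.1 -0.2 12.2] spin -0.05 | F [-0.6  1.   2.9] w 14.0
[-0.    0.26  0.02]
```

Call:
{"name": "carry_out", "arguments": {"motion": [[1,0,0,1.5,0],[1,0,0,3,0],[1,0,0,4.5,0],[1,0,0,6,0],[1,0,0,6,0]]}}

```text
time: 13.9
tool_pos: [532.6, -199.8, 28.7]
tcp_rot: [3.14, 0.001, 1.698]
contact_force: [-1.5, 0.3, 4.8]
grip_width: 13.7
```

Call:
{"name": "carry_out", "arguments": {"motion": [[1,0,0,1.5,0],[1,0,0,3,0],[1,0,0,4.5,0],[1,0,0,5.5,0],[1,0,0,5.5,0]]}}

```text
time: 14.52
tool_pos: [532.7, -199.8, 23.6]
tcp_rot: [3.139, 0.001, 1.698]
contact_force: [-2.2, 1.4, 7.4]
grip_width: 14.0
```

```bash
python3 look.py 9
```

```text
t 14.62 tcp [ 532.7 -199.8   23.7] yaw 97.3 rpy [3.139e+00 1.000e-03 1.698e+00] | d [ 0.3 -0.2  0.5] spin -0.05 | F [-1.3  1.   7.8] w 13.5
moment [0.2  0.54 0.04]
tool in rail [-0.31448196 -0.09525865] origin z 28.472628919122524
scene nut 83 x [-19.1  -9.6  19.5  21.5  22.8] y [-17.1 -10.5  10.2  20.1  24.9]
scene blk 107 x [-22.6  -5.6   7.4  23.6  24.7] y [-5.2  4.2 10.9 17.5 18.6]
scene lips 167 x [-22.8 -18.2  10.6  20.4  22. ] y [20.1 24.2 39.5 55.2 59.4]
top nut 41 x [-9.9 -8.7 -0.1  7.9  9.8] y [ 6.9 11.5 13.8 17.6 18.3]
top blk 48 x [-6.4 -5.6  0.3  5.4  6.9] y [ 1.1  1.9 17.5 18.1 18.4]
top lips 261 x [-20.8 -18.9 -11.4  18.1  20.1] y [20.3 24.3 40.1 55.7 59.7]
```

View pics/sc9.png

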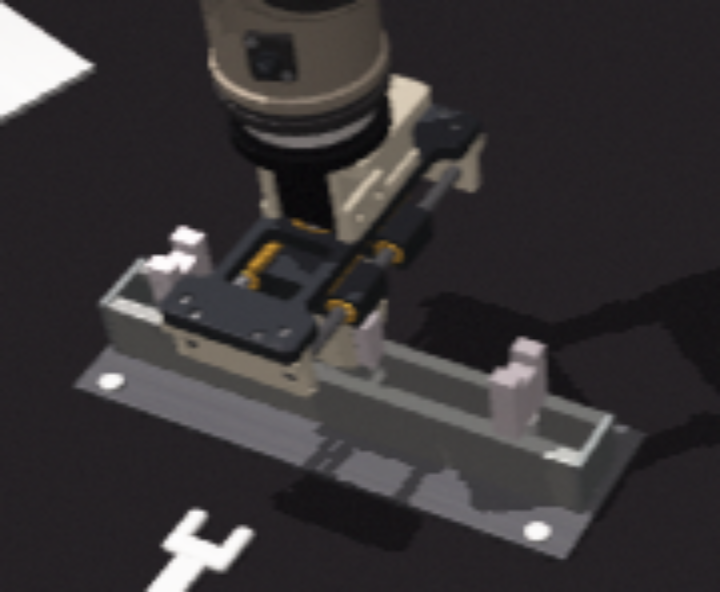

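The nut is below the lips: the origin is at about 28.5 mm by kinematics and 28.6 mm from the spring force. Next I'll push 1 mm further and make the quarter turn in stages.

Call:
{"name": "carry_out", "arguments": {"motion": [[1,0,0,1,0],[1,0,-0.1,1.3,7],[1,0,-0.2,1.3,14],[1,0,-0.2,1.3,22],[1,0,-0.3,1.3,30],[1,0,-0.4,1.3,30]]}}

```text
time: 15.38
tool_pos: [533.5, -200.5, 23.3]
tcp_rot: [3.136, -0.0, 1.173]
contact_force: [0.7, 0.2, 7.8]
grip_width: 13.8
```

```bash
python3 -c "
from h import *
from plant import bot
o=bot.get_obs();plan(o,[532.0,-199.8,22.4],7.35);print(o['moment'].round(2))"
```

```text
t 15.38 tcp [ 533.5 -200.5   23.3] yaw 67.21 rpy [ 3.136 -0.     1.173] | d [ 0.  -1.7  0.9] spin 59.86 | F [0.7 0.2 7.8] w 13.8
[-0.08  0.06 -0.01]
```

Call:
{"name": "carry_out", "arguments": {"motion": [[1,0,-0.4,0.6,6],[1,0,-0.6,0.9,14],[1,0,-0.8,0.9,22],[1,0,-1.0,0.9,30],[1,0,-1.2,0.9,30]]}}

```text
time: 16.0
tool_pos: [533.5, -200.6, 23.3]
tcp_rot: [3.134, -0.004, 0.648]
contact_force: [-1.7, -0.4, 7.9]
grip_width: 14.0
```

```bash
python3 -c "
from h import *
from plant import bot
o=bot.get_obs();plan(o,[532.0,-199.8,22.4],7.35);print(o['moment'].round(2))"
```

```text
t 16.0 tcp [ 533.5 -200.6   23.3] yaw 37.12 rpy [ 3.134 -0.004  0.648] | d [-0.7 -1.5  0.9] spin 29.77 | F [-1.7 -0.4  7.9] w 14.0
[-0.06  0.15 -0.02]
```

Call:
{"name": "carry_out", "arguments": {"motion": [[1,-0.3,-0.5,0.6,7],[1,-0.5,-1.0,0.9,15],[1,-0.7,-1.5,0.9,23],[1,-0.7,-1.5,0.9,30],[1,-0.7,-1.5,0.9,30],[1,-0.7,-1.5,0.9,30],[1,-0.7,-1.5,0.9,30]]}}

```text
time: 16.88
tool_pos: [533.1, -200.4, 23.3]
tcp_rot: [3.136, -0.01, 0.124]
contact_force: [0.1, -0.1, 7.8]
grip_width: 13.8
```

```bash
sed -i 's/97.35); print("moment/7.35); print("moment/' look.py; python3 look.py 10
```

```text
t 16.98 tcp [ 533.1 -200.4   23.2] yaw 7.12 rpy [ 3.136 -0.01   0.124] | d [-0.5 -0.9  0. ] spin -0.23 | F [-0.3  0.6  7.4] w 13.5
moment [-0.06  0.29  0.05]
tool in rail [-0.02665825 -0.71258274] origin z 28.046672101139198
scene nut 98 x [-20.3 -17.6  20.   21.6  23. ] y [-24.4 -17.9   7.   20.1  24.8]
scene blk 181 x [-8.3  1.4 11.  17.8 20.6] y [-24.8 -17.9   4.5  23.   24.9]
scene lips 172 x [-21.5 -18.1  -9.   20.3  22.9] y [20.4 23.7 39.1 55.7 59.7]
```

View pics/sc10.png

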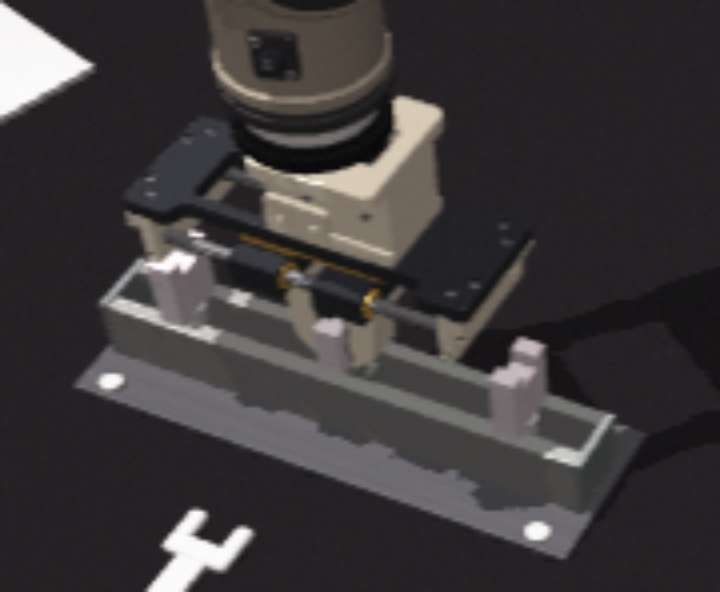

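View pics/tp10.png

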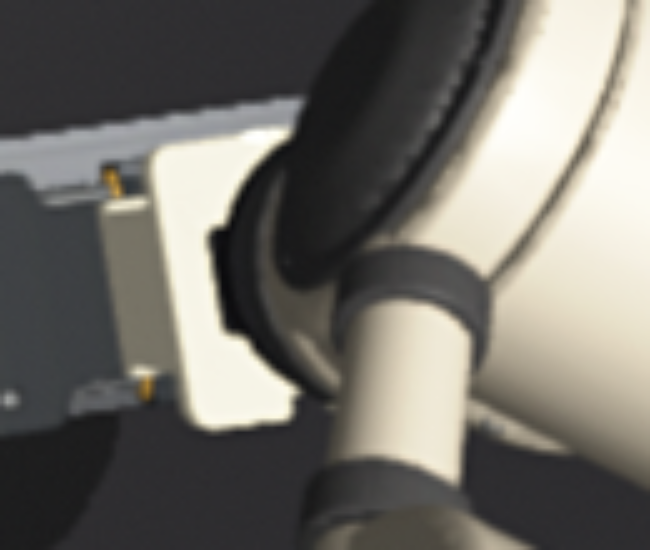

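```bash
python3 - <<'E'
from h import *
a=np.radians(7.35);Q=np.array([[np.cos(a),-np.sin(a)],[np.sin(a),np.cos(a)]])
c=np.load("scene10.npz");P=cloud(c).reshape(-1,3).copy();P[:,:2]=(P[:,:2]-[533.0,-199.7])@Q
for y0,z0 in((-99,0),(1,-6),(100,0)):
    k=(abs(P[:,1]-y0)<7)&(P[:,2]>64+z0)&(P[:,2]<84+z0)&(P[:,0]>5)&(P[:,0]<28); q=P[k]
    print(y0,k.sum(),np.percentile(q[:,0],[10,50,75,90]).round(1),q[:,1].min().round(1),q[:,1].max().round(1))
E
```

```text
-99 55 [ 9.1 16.  17.5 18.2] -106.0 -92.3
1 48 [11.6 17.  18.1 18.9] -5.7 7.7
100 48 [10.2 16.2 16.9 17.4] 93.1 107.0
```

Call:
{"name": "carry_out", "arguments": {"motion": [[1,-0.5,0,0,0],[1,-1.2,0,0,0],[1,-1.2,0,0,0],[1,-1.2,0,-1,0],[1,-1.2,0,-2,0],[1,-1.2,0,-3,0],[1,-1.2,0,-3,0]]}}

```text
time: 17.85
tool_pos: [532.8, -200.5, 26.9]
tcp_rot: [3.135, -0.012, 0.124]
contact_force: [0.3, 2.3, 6.6]
grip_width: 14.2
```

```bash
python3 look.py 11|head -3; python3 - <<'E'
from h import *
a=np.radians(7.35);Q=np.array([[np.cos(a),-np.sin(a)],[np.sin(a),np.cos(a)]])
c=np.load("scene11.npz");P=cloud(c).reshape(-1,3).copy();P[:,:2]=(P[:,:2]-[533.0,-199.7])@Q
for y0,z0 in((-99,0),(1,-3),(100,0)):
    k=(abs(P[:,1]-y0)<7)&(P[:,2]>64+z0)&(P[:,2]<84+z0)&(P[:,0]>5)&(P[:,0]<28); q=P[k]
    print(y0,k.sum(),np.percentile(q[:,0],[10,50,75,90]).round(1),q[:,1].min().round(1),q[:,1].max().round(1))
E
```

```text
t 17.95 tcp [ 532.8 -200.6   26.8] yaw 7.11 rpy [ 3.135 -0.012  0.124] | d [-0.3 -1.   3.6] spin -0.24 | F [0.1 2.  6. ] w 13.7
moment [ 0.31  0.05 -0.04]
tool in rail [-0.27174706 -0.83229086] origin z 31.616509322588577
-99 56 [ 7.3 15.9 17.1 17.9] -105.1 -92.3
1 48 [11.1 16.4 17.7 18.5] -5.4 7.8
100 50 [ 7.5 15.8 16.9 17.9] 93.4 106.9
```

Call:
{"name": "carry_out", "arguments": {"motion": [[1,-0.5,0,0,0],[1,-0.5,0,-0.7,0],[1,-0.5,0,-1.4,0],[1,-0.5,0,-2,0],[1,-0.5,0,-2,0]]}}

```text
time: 18.58
tool_pos: [532.8, -200.5, 29.0]
tcp_rot: [3.135, -0.013, 0.124]
contact_force: [1.2, 2.0, 4.0]
grip_width: 13.5
```

```bash
python3 look.py 12|head -3
```

```text
t 18.68 tcp [ 532.8 -200.6   29. ] yaw 7.11 rpy [ 3.135 -0.013  0.124] | d [-0.2 -1.   5.7] spin -0.24 | F [1.7 2.  4.3] w 13.7
moment [ 0.37 -0.04  0.03]
tool in rail [-0.35139672 -0.82146602] origin z 33.7524726523878
```

The origin is at about 33.75 mm, which is past the 31 mm where the ridges would catch on the lips. The force is dropping as the lips take the load, so I'm releasing.

Call:
{"name": "carry_out", "arguments": {"motion": [[0.7,0,0,0,0],[0.7,0,0,0,0],[0.7,0,0,0,0],[0.5,0,0,0,0],[0.5,0,0,0,0],[0.5,0,0,0,0]]}}

```text
time: 19.42
tool_pos: [532.8, -200.6, 29.0]
tcp_rot: [3.135, -0.013, 0.124]
contact_force: [0.4, -0.3, 0.1]
grip_width: 45.3
```

Call:
{"name": "carry_out", "arguments": {"motion": [[0.5,0,0,-15,0],[0.5,0,0,-40,0],[0.5,0,0,-70,0],[0.5,0,0,-110,0],[0.5,-60,0,-140,0],[0.5,-120,0,-150,0],[0.5,-170,0,-150,0],[0.5,-170,0,-150,0]]}}

```text
time: 20.42
tool_pos: [359.6, -220.9, 178.2]
tcp_rot: [3.134, -0.013, 0.121]
contact_force: [0.9, -0.3, 0.4]
grip_width: 45.8
```

```bash
python3 - <<'E'
from h import *
from plant import bot
a=np.radians(7.35);Q=np.array([[np.cos(a),-np.sin(a)],[np.sin(a),np.cos(a)]])
o=bot.get_obs();plan(o,[532,-199,100],7.35)
for n in("scene","top"):
    c=bot.capture(n);P=cloud(c).reshape(-1,3).copy();P[:,:2]=(P[:,:2]-[533.0,-199.7])@Q
    for y0 in(-99,0,100):
        k=(abs(P[:,1]-y0)<22)&(P[:,2]>75)&(P[:,2]<100)&(abs(P[:,0])<28); q=P[k]
        if len(q)>5:
            r=cv2.minAreaRect(q[:,:2].astype(np.float32)); print(n,y0,len(q),np.round(r[0],1),np.round(r[1],1),round(r[2],1),"z95",np.percentile(q[:,2],[50,80,95]).round(1))
    im=c["color"][80:240,130:310] if n=="scene" else c["color"][190:300,300:510]
    cv2.imwrite(f"pics/{n}_end.png",cv2.resize(im,None,fx=3.7,fy=3.7)[:,:,::-1])
E
```

```text
t 20.43 tcp [ 359.6 -220.9  178.2] yaw 6.95 rpy [ 3.134 -0.013  0.121] | d [172.7  -1.5  80.4] spin -0.4 | F [ 0.9 -0.3  0.4] w 45.8
scene -99 165 [  0.7 -99.6] [37.4 19. ] 4.0 z95 [86.9 92.5 94.4]
scene 0 162 [ 1.9 -0.5] [38.2 15.3] 0.2 z95 [87.4 92.7 94.4]
scene 100 173 [ -0.3 100.1] [15.6 37.3] 89.2 z95 [87.2 92.7 94.2]
top -99 269 [ -0.2 -99.8] [34.2 16.7] 1.3 z95 [87.4 92.8 94.1]
top 0 244 [ 0.3 -0. ] [34.  15.4] 1.0 z95 [88.6 93.  94.3]
top 100 220 [ -0.3 100.4] [33.7 14.3] 0.9 z95 [91.5 93.4 94.6]
```

View pics/scene_end.png

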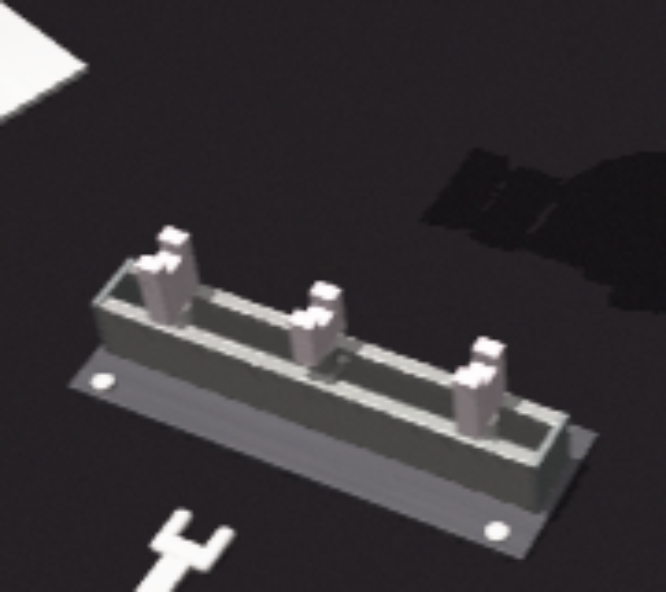

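View pics/top_end.png

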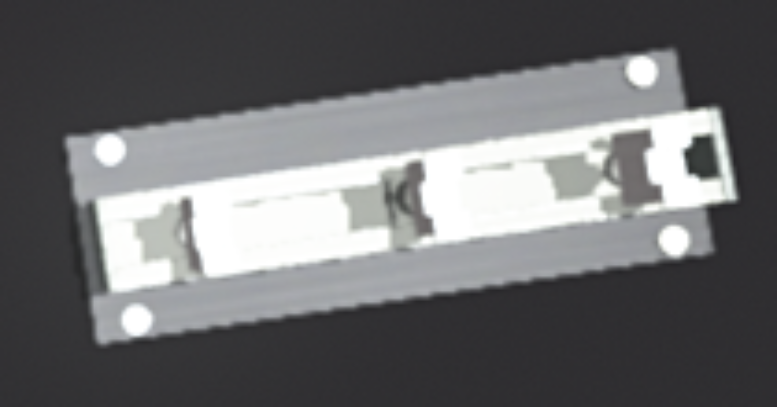

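```bash
python3 -c "
from plant import bot
print(bot.close_job(), bot.get_obs()['time'])"
```

```text
the job is handed in; nothing more can be done
the job is handed in; nothing more can be done
```

The saddle is locked in the channel midway between the other two and released. I handed the job in with the clock at about 20.5 s of the 58 s allowed; no verdict was reported.

**What I did**
- **First grasp failed:** the gripper closed on nothing. The cameras showed the fingertips about 33 mm higher than the reported TCP, which disagrees with the interface text. I corrected for that, and the second grasp held (13.7 mm opening on the 14 mm block).
- **Insertion:** I lined the nut up with the slot by camera and lowered it slowly. The first contact I saw matched the spring meeting the floor. At full depth the saddle's origin was about 28.5 mm by kinematics and 28.6 mm from the spring force, so below the lips.
- **Turn and release:** I made the quarter turn with side forces of about 2 N. I then let it rise to about 33.75 mm and opened the fingers. Force readings at the end of each step never went above about 8 N.

**Last checks**
- **Height:** the saddle's top is within 0.3 mm of its two neighbours in both cameras, which fits both lips sitting in the grooves.
- **Position:** it is within 0.5 mm of the middle along the channel. Across the channel it is about 0.5 mm off its neighbours in the top view and 1–2 mm off in the scene view, so the two cameras disagree slightly.
- **Angle:** it is within about 1° of the rail.
- **Arm:** it is clear of everything, with residual force readings under 1 N.
- **Not checked:** I did not re-measure the flask, spanner and gas sample cylinder at the end. The arm never worked close to them.

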